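# Drop an empty tin into the bench-top safety waste bin

### The job

An empty oblong hardener tin stands on the ledge of the waste bin. Push the bin's self-closing flap open with one finger and, while that finger keeps it open, push the tin over the sill with the other finger so that it drops into the bin; then draw back so that the flap shuts behind it. Only push: do not pick the tin up, do not use the tin to shove the flap open, and leave the other things on the ledge and the bench where they stand.

Things in the scene. Friction and masses are not known exactly. Their poses are not given: they have to be found in the camera images.
- bin: Grey sheet-steel waste bin screwed to the bench: box 340 mm wide (y), x from -60 to +150 mm, hollow, floor at z = 8 mm. Origin on the bench, mid-width; +x points from the ledge into the bin, z up. Behind the flap is a flat hood, top at z = 178 mm, with a wire handle up to z = 207 mm at x = 110 mm, y within 55 mm of the middle. A flat ledge sticks out in front (see sill).
- sill (a point): Middle of the sill edge, where the ledge ends and the opening begins: (-60, 0, 130) mm in the bin's frame, same axes. The flat ledge runs from here 125 mm towards -x, top at z = 130 mm, 340 mm wide, with 12 mm high rims along its two short ends. From the sill a face slopes up at 24 degrees away from the ledge to the hinge; its middle 238 mm is the flap, the rest is fixed.
- flap (a joint): Steel flap, 3 mm plate, 238 mm wide, 104 mm from hinge to lower edge. 0 = shut, lower edge at the sill; grows to 1.1 rad as it is pushed inward and down: lower edge 52 mm from the sill at 0.5 rad, 81 mm at 0.8. A spring shuts it when let go: 0.12 Nm shut, 0.24 Nm at 0.8 rad, so a fingertip 8 mm above ledge level pushing along +x needs 1 to 8 N. The tin's weight does not open it.
- flap_hinge (a point): Middle of the flap's hinge line, which runs along y along the flap's upper edge: (35, 0, 173) mm in the bin's frame. The hinge barrel and hood rise 6 mm above it.
- flap_edge (a point): The middle of the flap's lower edge (moves with the flap; at the sill when shut).
- tin: The empty hardener tin, a plain metal block with a paper band and a round press-in lid: 30 mm (x) by 44 mm (y) by 34 mm high (36 with the lid), 40 to 85 g, upright on the ledge, its 44 mm side roughly along the sill. Origin at the centre of its underside, z up. Its centre starts 40 to 65 mm in front of the sill edge, within 45 mm of the bin's mid-line.
- touchup_tin: Bystander: full round paint tin, 46 mm in diameter, 42 mm high, near one end of the ledge (about 136 mm from the mid-line). Origin at the centre of its underside.
- jar: Bystander: amber jar with a black cap, 42 mm in diameter, 50 mm high, near the other end of the ledge. Origin at the centre of its underside.
- paint_can: Bystander: full 1-litre paint can, 106 mm in diameter, 120 mm high, on the bench to the left. Origin at the centre of its underside.
- spray_can: Bystander: spray can, 53 mm in diameter, 187 mm high, on the bench to the right. Origin at the centre of its underside.
- tape: Bystander: roll of masking tape lying flat, 100 mm in diameter, 25 mm high, on the bench left of the bin. Origin at the centre of its underside.
- brush: Bystander: flat paint brush, 190 mm long, lying on the bench right of the bin. Origin under its middle.
- mixing_cup: Bystander: white mixing cup, 72 mm in diameter at the rim, 85 mm high, on the bench at the near right. Origin at the centre of its underside.
Mind the look-alikes: they are no part of the job. What is shaped like the tin but blue is not meant.

How it is judged:
On the way, in this order (a step that is already met when the one before it is completed fails the run):
1. a finger holds the flap open while the tin still stands on the ledge (contact force between the fingers and flap above 0.3 N and value of joint flap above 0.08 rad and x of tin in the frame of sill below 0 m and z of tin in the frame of sill above -0.01 m).
2. the tin drops over the sill while a finger still holds the flap open (contact force between the fingers and flap above 0.3 N and value of joint flap above 0.3 rad and x of tin in the frame of sill above 0 m and z of tin in the frame of sill below -0.03 m).
At the end, for the whole second after the job is handed in: The tin lies at rest inside the bin (its origin at least 40 mm below the sill, between the bin's walls) and the flap is shut (within 0.04 rad) (z of tin in the frame of sill below -0.04 m and x of tin in the frame of sill between 0 and 0.21 m and y of tin in the frame of sill between -0.17 and 0.17 m and linear speed of tin below 0.02 m/s and value of joint flap below 0.04 rad); the robot touches nothing.
It fails at once if the tin is lifted more than 20 mm off the ledge (z of tin in the frame of sill above 0.02 m).
It fails at once if the tin, still on the ledge, is pushed against the flap (over 1.5 N) while no finger touches the flap (x of tin in the frame of sill below -0.003 m and z of tin in the frame of sill above -0.01 m and contact force between tin and flap above 1.5 N and contact force between the fingers and flap below 0.02 N).
It fails at once if a bystander is moved more than 20 mm (distance of any of touchup_tin, jar, paint_can, spray_can, tape, brush, mixing_cup from where it was at the start of the episode above 0.02 m).
It also fails if it takes over 32 s, if anything falls off the work surface, if the arm or the gripper's body presses on something with over 40 N, if the wrist force passes 120 N, or if a joint passes its speed limit or range.

### The arm

A 7-joint arm with a two-finger parallel gripper is mounted at the origin on the work surface. World frame = base frame: x ahead of the robot, y to its left, z up, the work surface at z = 0. Lengths are in m, angles in rad, forces in N, time in s.
With the tool pointing down it reaches from about 0.425 to 0.825 m from the base axis. Payload 3.6 kg.
Tool frame: the origin (TCP) lies at the very end of the fingers, on their centre line; the grasp point (between the pads) lies 19 mm behind it; z points along the fingers, y is the line along which they close (so a half turn about z gives the same grasp; the last joint's range is limited). The gripper opens to 93 mm and grips with 3 to 60 N. Pads are 15 mm wide; open, the fingers measure 128 mm over their backs; the gripper's body (75 mm by 188 mm) begins 65 mm behind the grasp point.
Start: joints at [-1.171, 0.615, -0.013, 1.423, 0.008, 1.103, -0.04], TCP at [0.269, 0.592, 0.219] pointing down, gripper open.
Joint ranges: [-3.12, 3.12], [-0.3, 2.06], [-1.34, 1.32], [0.26, 2.42], [-1.36, 4.5], [0.01, 1.98], [-2.84, 2.84]. Speed limits (rad/s): [2.79, 2.79, 3.14, 3.14, 3.14, 3.14, 3.14].

### API

Orientations are given as a rotation vector (axis times angle).
In Python, from bench import env, imaging gives the robot as it stands.
- The arm moves only by the tool send_rows, never from a script. Its argument "plan" is a list of rows, each a list of 7 numbers: the shift along the tool's x, y, z in cm, then the turn, a rotation vector about the tool's x, y, z in rad, then the finger opening in cm, from 0 to 9.3. In form: [[tx, ty, tz, ax, ay, az, fingers], ...]. A call has 1 to 12 rows; each row is the pose to reach, as a shift and turn from the pose commanded when the call began, along the tool's axes at that moment; what a row does not reach only later rows make up. A row lasts 1/8 s, in which the tool goes at most 62.5 mm and 10.7 degrees, less where a joint would pass 70% of its speed; a pose out of reach is approached as far as the arm can. A call with a gripper value outside its range is refused whole. The fingers move at their own pace and stop on an object; "squeeze" is the grip in N (left out, the last holds). Time passes only in rows, so rows that repeat a pose let the fingers close. It gives the time, the measured TCP pose, the force, the opening and the grip force at its end, in the units of the state.
- env.read_state(): the state, without advancing time (a new reading comes with each control period).
- imaging.read_camera(name): name is "scene" or "top"; returns a dict with "frame" (400x640x3 uint8, blue, green, red), "depth" (400x640 float32, m along the optical axis (not along the pixel's ray), 0 where there is no reading), "fx", "fy", "cx", "cy" (pixels), "dist_coeffs" ([k1, k2, p1, p2, k3] as OpenCV has them; the pictures are not rectified), "pose" (4x4, takes a point from camera to world coordinates). Camera axes: x right, y down, z forward; pixel columns grow to the right and rows downward; lengths in m; the calibration is good to about 2 mm. A picture is of the moment at which its call begins.
- env.job_done(): hands the job in; it is judged then, once.
The state is a dict: "clock": time; "joint_pos": joint angles; "qvel": joint speeds; "tau": joint torques, N m; "tcp_pos": TCP position; "orientation": TCP orientation; "ft_force": force on the tool from outside, world axes, zero at the start; "torque": the same for the moment, N m; "gripper_width": finger opening in m; "gripper_force": force on a finger pad.
Only numpy, scipy, OpenCV 4.12 (cv2) and the standard library are available. Lean on these libraries where they do the work, as an engineer would, in place of code of your own. Each camera call takes 0.05 s, during which the arm holds its last target. There are 200 camera calls.

## Working session

There is one attempt and no reset: what is moved stays moved. The work goes in short steps, Python scripts to look and compute and a tool call to move; the robot and the scene stay as the last step left them, time stands still between calls to the robot, and variables do not carry over. Pictures are saved under pics/ and viewed, at most 10 in all, crops included, and the job is handed in when it is done.

Besides the shell and the picture viewer there is one more tool, called after ">>>" as name([rows], argument=value, ...), one row to a line, values as JSON. send_rows: Moves the arm, as the interface text tells. Its arguments: {"type":"object","properties":{"plan":{"type":"array","items":{"type":"array","items":{"type":"number"}}},"squeeze":{"type":"number"}},"required":["plan"]}

```bash
mkdir -p pics
python3 - <<'E'
from bench import env, imaging
import cv2,numpy as np
s=env.read_state();print({k:np.round(v,3) for k,v in s.items()})
for n in("scene","top"):
    c=imaging.read_camera(n);cv2.imwrite(f"pics/{n}0.png",c["frame"]);print(n,c["fx"],c["fy"],c["cx"],c["cy"],c["dist_coeffs"]);print(np.round(c["pose"],3))
    np.savez(f"{n}0.npz",**{k:np.array(v) for k,v in c.items()})
E
```

```text
{'clock': np.float64(0.0), 'joint_pos': array([-1.17 ,  0.616, -0.013,  1.425,  0.008,  1.103, -0.04 ]), 'qvel': array([ 0.001, -0.   , -0.   , -0.001,  0.001, -0.001,  0.001]), 'tau': array([ 0.0000e+00, -4.5894e+01,  2.0900e-01, -1.6574e+01, -6.1000e-02,
        2.0000e-02,  0.0000e+00]), 'tcp_pos': array([0.269, 0.591, 0.218]), 'orientation': array([-0.665, -3.07 ,  0.004]), 'ft_force': array([ 0.903, -0.238, -0.619]), 'torque': array([-0.008, -0.011,  0.083]), 'gripper_force': np.float64(0.0), 'gripper_width': np.float64(0.093)}
scene 494.95388087308777 494.95388087308777 319.26173180945165 207.5759518877974 [-0.09519785  0.          0.          0.          0.        ]
[[-0.542  0.572 -0.616  1.33 ]
 [ 0.841  0.373 -0.393  0.515]
 [ 0.005 -0.731 -0.682  1.019]
 [ 0.     0.     0.     1.   ]]
top 507.6903305461434 507.6903305461434 322.96495475276305 195.76272153047432 [-0.10913565  0.          0.          0.          0.        ]
[[ 0.01  -0.996  0.084  0.398]
 [-1.    -0.009  0.004 -0.01 ]
 [-0.003 -0.085 -0.996  1.564]
 [ 0.     0.     0.     1.   ]]
```

View pics/scene0.png

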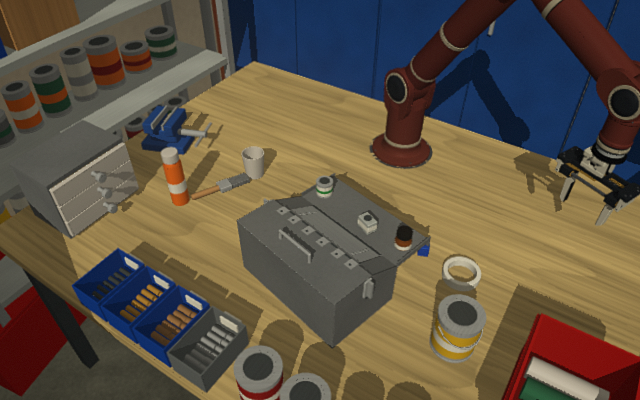

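View pics/top0.png

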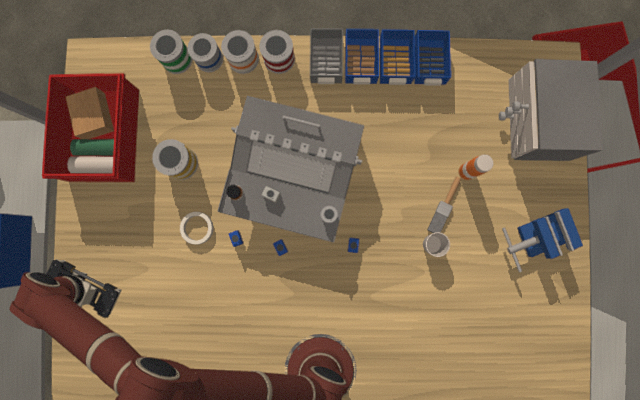

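The scene view shows the bin at about (320,260) with the tin at (368,220). In the top view the tin is at (270,194), the jar at (234,191), the touch-up tin at (330,214) and the flap around (290,170). The small blue blocks are decoys. Next I measure from depth.

```bash
cat > h.py <<'E'
import numpy as np,cv2
def cloud(c):
    K=np.array([[c["fx"],0,c["cx"]],[0,c["fy"],c["cy"]],[0,0,1]],float);D=np.array(c["dist_coeffs"])
    v,u=np.mgrid[:400,:640]
    p=cv2.undistortPoints(np.stack([u,v],-1).reshape(-1,1,2).astype(float),K,D).reshape(400,640,2)
    d=np.array(c["depth"]);P=np.dstack([p*d[...,None],d]);T=np.array(c["pose"])
    return P@T[:3,:3].T+T[:3,3]
E
python3 - <<'E'
from h import *
C={n:np.load(n+"0.npz") for n in("top","scene")}
W={n:cloud(C[n]) for n in C}
for n in C:
    P=W[n];ok=C[n]["depth"]>0
    roi=ok&(P[...,0]>.35)&(P[...,0]<.85)&(P[...,1]>-.2)&(P[...,1]<.35)
    print(n,"table z",np.median(P[roi&(abs(P[...,2])<.01)][:,2]))
    for nm,a,b in(("ledge",.12,.138),("hood",.17,.186),("tinlev",.155,.171)):
        m=(roi&(P[...,2]>a)&(P[...,2]<b)).astype(np.uint8)
        k,L,S,ce=cv2.connectedComponentsWithStats(m)
        for i in range(1,k):
            if S[i,4]<40: continue
            q=P[L==i];r=cv2.minAreaRect((q[:,:2]*1000).astype(np.float32))
            print(nm,S[i],np.round(np.median(q,0),4),np.round(r[0],1),np.round(r[1],1),round(r[2],1))
E
```

```text
top table z 0.0007368688528007761
ledge [ 219  161  127   81 5176] [0.4973 0.1095 0.1312] [505.  112.9] [338.1 152.6] 75.8
hood [ 231   96  133   72 5161] [0.6942 0.0623 0.1787] [693.   64.9] [373.3 132. ] 76.3
hood [226 184  15  14 149] [0.5262 0.243  0.1807] [526.4 243.5] [35.8 38. ] 21.6
hood [320 206  17  16 195] [ 0.4685 -0.0181  0.174 ] [467.4 -18.1] [41.5 43.9] 0.5
tinlev [234 136  18  19 207] [0.6585 0.2227 0.1627] [658.1 224.2] [48.3 47.4] 76.3
tinlev [ 251  141   84   37 1048] [0.6216 0.0838 0.1629] [619.4  83.6] [235.8  48.2] 75.9
tinlev [334 161  19  20 211] [ 0.5889 -0.0586  0.1633] [584.4 -57.9] [46.5 52.5] 76.1
tinlev [262 186  18  16 162] [0.5216 0.1403 0.1651] [522.2 140.9] [43.7 29.9] 63.9
scene table z -0.0005856595737159243
ledge [ 296  174  135  114 4151] [0.5103 0.1207 0.1297] [530.8 105.7] [346.1 208.9] 75.5
ledge [238 231 135  89 627] [0.7578 0.1235 0.1291] [757.   71.2] [ 96.1 375. ] 1.6
hood [316 176  17  11 134] [ 0.4706 -0.0188  0.1723] [469.8 -19. ] [43.9 42.8] 33.1
hood [ 237  198  137  109 5745] [0.7086 0.088  0.1773] [698.3  65. ] [374.  126.8] 75.9
hood [397 226  16  14 168] [0.5326 0.2461 0.1789] [530.1 245.7] [35.6 35. ] 48.2
tinlev [316 179  17  13  93] [ 0.4835 -0.0105  0.164 ] [479.3 -15.5] [27.3 44.8] 16.8
tinlev [275 198 109  84 930] [0.6288 0.1076 0.1619] [624.7  86.3] [348.   53.4] 72.9
tinlev [358 212  20  16 187] [0.5279 0.1458 0.1633] [524.6 143.1] [46.7 33.2] 62.2
tinlev [237 223 137  88 587] [0.7579 0.1374 0.163 ] [756.4  71.1] [ 94.8 374.9] 1.7
tinlev [397 234  14  10  61] [0.5428 0.2501 0.1628] [538.5 248.5] [19.1 32.6] 20.9
```

Run:
```python
from h import *
t=np.deg2rad(-14.1);ex=np.array([np.cos(t),np.sin(t)]);ey=np.array([-np.sin(t),np.cos(t)])
for n in("top","scene"):
    C=np.load(n+"0.npz");P=cloud(C);x=P[...,:2]@ex;y=P[...,:2]@ey;z=P[...,2]
    roi=(C["depth"]>0)&(P[...,0]>.35)&(P[...,0]<.85)&(P[...,1]>-.2)&(P[...,1]<.35)
    L=roi&(abs(z-.131)<.006)&(x<.52); H=roi&(abs(z-.178)<.004)&(x>.5)
    print(n,"ledge x",np.percentile(x[L],[.3,1,3]),"y",np.percentile(y[L],[.3,1,99,99.7]))
    print("hood x",np.percentile(x[H],[1,2,98,99,99.7]),"y",np.percentile(y[H],[.5,1,2,98,99,99.5]))
    # slope: fit x vs z on flap face
    F=roi&(z>.140)&(z<.168)&(abs(y-.23)<.08)&(x>.45)
    # exclude tin: keep near plane
    a=np.polyfit(z[F],x[F],1)
    for _ in range(5):
        g=F&(abs(x-np.polyval(a,z))<.006); a=np.polyfit(z[g],x[g],1)
    print("slope deg",np.degrees(np.arctan(1/a[0])),"x at z=.130",np.polyval(a,.130),"at .173",np.polyval(a,.173),g.sum())
    T=roi&(z>.155)&(z<.175)&(np.hypot(P[...,0]-.523,P[...,1]-.142)<.03)
    q=P[T][:,:2].astype(np.float32)*1000;r=cv2.minAreaRect(q);c=np.array(r[0])/1000
    print("tin",r,c@ex,c@ey)
```

```text
top ledge x [0.38647007 0.38731704 0.38965283] y [0.06638564 0.06841021 0.39686728 0.39878014]
hood x [0.6022121  0.60387932 0.71870999 0.7201102  0.72154357] y [0.06308462 0.06461871 0.06797556 0.3957145  0.3986788  0.40063616]
slope deg 29.204625332046668 x at z=.130 0.5172771365863986 at .173 0.5942019946621457 636
tin ((522.1795654296875, 140.94955444335938), (43.65199279785156, 29.927120208740234), 63.918025970458984) 0.47210992009685065 0.2639138094080415
scene ledge x [0.3872792  0.38894447 0.39173051] y [0.06362713 0.06572889 0.40111127 0.40174842]
hood x [0.60649768 0.60867506 0.72206098 0.72282829 0.7234489 ] y [0.06425419 0.06599088 0.06993465 0.39924078 0.40177288 0.40272069]
slope deg 24.392681382469725 x at z=.130 0.5139715067997872 at .173 0.6087966748406648 797
tin ((524.6167602539062, 143.0955047607422), (46.69506072998047, 33.224674224853516), 62.185367584228516) 0.4739509014407959 0.2665888438128894
```

>>> send_rows([
  [-1.5,-1.3,-2,0,0,0.1,9.3],
  [-5,-4.2,-4,0,0,0.27,9.3],
  [-8.7,-7.3,-4,0,0,0.45,9.3],
  [-12.4,-10.3,-4,0,0,0.63,9.3],
  [-16.1,-13.4,-4,0,0,0.81,9.3],
  [-19.8,-16.5,-4,0,0,0.99,9.3],
  [-23.5,-19.6,-4,0,0,1.17,9.3],
  [-27.2,-22.7,-4,0,0,1.35,9.3],
  [-30.9,-25.8,-4,0,0,1.53,9.3],
  [-34.6,-28.9,-4,0,0,1.71,9.3],
  [-38.3,-32,-4,0,0,1.9,9.3],
  [-40.9,-34.1,-4,0,0,2.087,9.3],
])

```text
clock: 1.6
tcp_pos: [0.5006, 0.1094, 0.2586]
orientation: [2.991, 0.96, -0.001]
ft_force: [0.8, 0.3, -0.3]
gripper_width: 0.0931
gripper_force: 0.0
```

>>> send_rows([
  [0,0,0,0,0,0,9.3],
  [0,0,0,0,0,0,9.3],
])

```text
clock: 1.85
tcp_pos: [0.4996, 0.1131, 0.2582]
orientation: [-2.985, -0.977, 0.002]
ft_force: [0.3, 0.8, 0.5]
gripper_width: 0.0929
gripper_force: 0.0
```

```bash
cat >> h.py <<'E'
def rep(tag,env,imaging):
    from scipy.spatial.transform import Rotation as R
    s=env.read_state();M=R.from_rotvec(s["orientation"]).as_matrix();p=np.array(s["tcp_pos"])
    t=np.deg2rad(-14.1);B=np.array([[np.cos(t),-np.sin(t),0],[np.sin(t),np.cos(t),0],[0,0,1]])
    o=B@[.512,.2325,.130]
    q=(B.T@(p-o))*1000
    print("t",round(s["clock"],2),"TCP in sill mm",np.round(q,1),"F(bin)",np.round(B.T@s["ft_force"],1),"w",round(s["gripper_width"],4))
    print("tool axes in bin (cols x,y,z):\n",np.round(B.T@M,3))
    for sg in(-1,1): print("finger",sg,np.round(q+(B.T@M)[:,1]*sg*(s["gripper_width"]/2+.00875)*1000,1))
    for n in("scene","top"):
        c=imaging.read_camera(n)
        P=(cloud(c)-o)@B*1000
        m=(P[...,2]>-12)&(P[...,2]<45)&(abs(P[...,1])<110)&(P[...,0]>-122)&(P[...,0]<100)
        m&=~(abs(P[...,2])<12)
        cv2.imwrite(f"pics/{tag}_{n}.png",c["frame"])
        T=(P[...,2]>24)&(P[...,2]<42)&(np.hypot(P[...,0]+25,P[...,1]-32)<50)&(P[...,0]<P[...,2]/.445-14)
        k,L,S,ce=cv2.connectedComponentsWithStats(T.astype(np.uint8))
        for i in range(1,k):
            if S[i,4]>30: r=cv2.minAreaRect(P[L==i][:,:2].astype(np.float32));print(n,S[i],np.round(r[0],1),np.round(r[1],1),round(r[2],1))
E
python3 - <<'E'
from bench import env,imaging
import h; h.rep("a",env,imaging)
E
```

```text
t 1.85 TCP in sill mm [-55.   -1.1 128.2] F(bin) [0.1 0.8 0.5] w 0.0929
tool axes in bin (cols x,y,z):
 [[ 0.638  0.77  -0.002]
 [ 0.77  -0.638  0.   ]
 [-0.001 -0.001 -1.   ]]
finger -1 [-97.5  34.1 128.3]
finger 1 [-12.5 -36.3 128.1]
scene [358 212  20  17 190] [-38.8  34.2] [45.6 33.1] 79.1
```

>>> send_rows([
  [0,0,2,0,0,0,9.3],
  [0,0,5,0,0,0,9.3],
  [0,0,8,0,0,0,9.3],
  [0,0,10,0,0,0,9.3],
  [0,0,11.3,0,0,0,9.3],
  [0,0,11.9,0,0,0,9.3],
  [0,0,11.9,0,0,0,9.3],
  [0,0,11.9,0,0,0,9.3],
])

```text
clock: 2.95
tcp_pos: [0.5008, 0.1121, 0.1403]
orientation: [2.987, 0.973, 0.002]
ft_force: [-0.2, 0.3, -0.3]
gripper_width: 0.0931
gripper_force: 0.0
```

Run:
```python
from bench import env,imaging
import h,cv2; h.rep("b",env,imaging)
i=cv2.imread("pics/b_scene.png")[140:300,250:460];cv2.imwrite("pics/b_crop.png",cv2.resize(i,None,fx=3.5,fy=3.5))
```

```text
t 2.95 TCP in sill mm [-53.6  -1.8  10.3] F(bin) [-0.2  0.3 -0.3] w 0.0931
tool axes in bin (cols x,y,z):
 [[ 0.64   0.768  0.001]
 [ 0.768 -0.64   0.001]
 [ 0.001  0.001 -1.   ]]
finger -1 [-96.1  33.6  10.3]
finger 1 [-11.2 -37.2  10.4]
scene [358 212  20  17 193] [-39.2  35.5] [46.5 33.7] 77.3
```

View pics/b_crop.png

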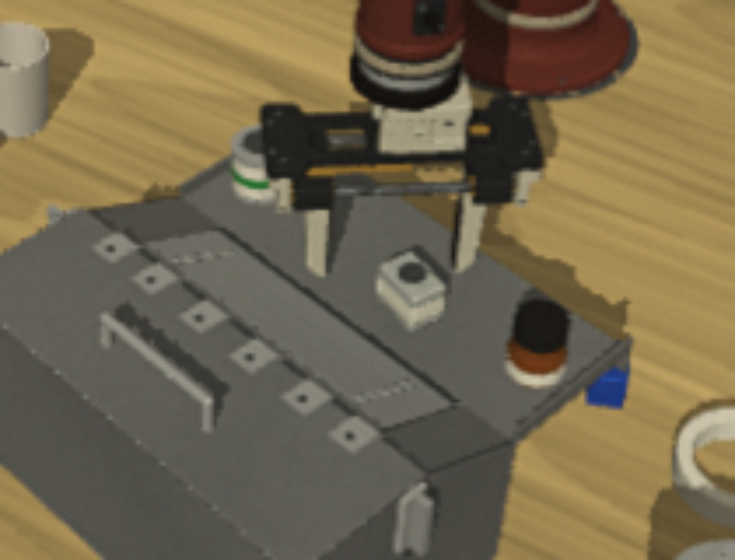

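The crop shows the leading finger in front of the flap at (318,270), clear of the tin at (410,290). The other finger stands behind the tin at (465,265). I'm pushing along +x now.

>>> send_rows([
  [0.26,0.31,0.2,0,0,0,9.3],
  [0.51,0.61,0.2,0,0,0,9.3],
  [0.77,0.92,0.2,0,0,0,9.3],
  [1.02,1.23,0.2,0,0,0,9.3],
  [1.28,1.54,0.2,0,0,0,9.3],
  [1.54,1.84,0.2,0,0,0,9.3],
  [1.79,2.15,0.2,0,0,0,9.3],
  [2.05,2.46,0.2,0,0,0,9.3],
  [2.3,2.76,0.2,0,0,0,9.3],
  [2.56,3.07,0.2,0,0,0,9.3],
  [2.56,3.07,0.2,0,0,0,9.3],
])

```text
clock: 4.42
tcp_pos: [0.5393, 0.1022, 0.1376]
orientation: [2.987, 0.973, 0.0]
ft_force: [-1.5, 1.1, 0.2]
gripper_width: 0.093
gripper_force: 1.0
```

Run:
```python
from bench import env,imaging
import h,cv2; h.rep("c",env,imaging)
i=cv2.imread("pics/c_scene.png")[140:300,250:460];cv2.imwrite("pics/c_crop.png",cv2.resize(i,None,fx=3.5,fy=3.5))
```

```text
t 4.42 TCP in sill mm [-13.8  -2.    7.6] F(bin) [-1.7  0.7  0.2] w 0.093
tool axes in bin (cols x,y,z):
 [[ 0.64   0.768  0.   ]
 [ 0.768 -0.64   0.   ]
 [ 0.     0.    -1.   ]]
finger -1 [-56.3  33.4   7.6]
finger 1 [ 28.6 -37.4   7.6]
scene [355 211  22  19 227] [-36.3  35.8] [45.  47.1] 76.1
```

View pics/c_crop.png

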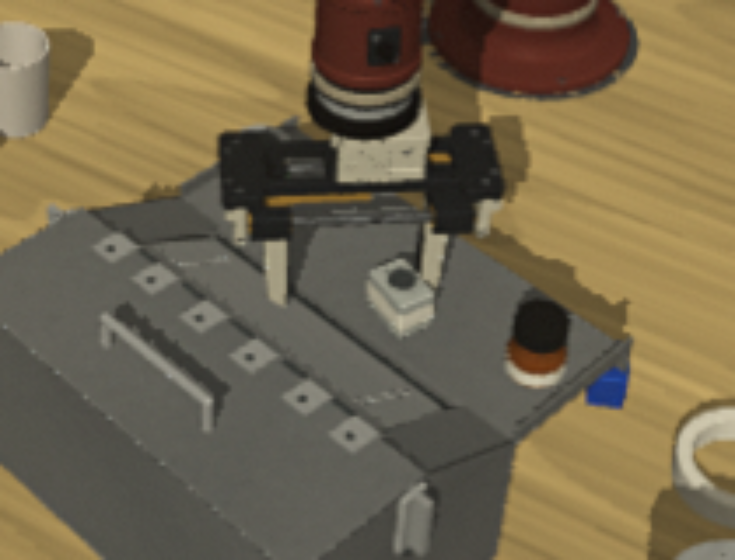

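The flap is opening under the finger at (278,300), and the tin at (400,297) is moving straight. Continuing.

>>> send_rows([
  [0.26,0.31,0,0,0,0,9.3],
  [0.51,0.61,0,0,0,0,9.3],
  [0.77,0.92,0,0,0,0,9.3],
  [1.02,1.23,0,0,0,0,9.3],
  [1.28,1.54,0,0,0,0,9.3],
  [1.54,1.84,0,0,0,0,9.3],
  [1.54,1.84,0,0,0,0,9.3],
])

```text
clock: 5.4
tcp_pos: [0.5626, 0.0963, 0.1375]
orientation: [2.987, 0.973, 0.0]
ft_force: [-3.3, -0.6, 1.0]
gripper_width: 0.0928
gripper_force: 1.7
```

Run:
```python
from bench import env,imaging
import h,cv2; h.rep("d",env,imaging)
i=cv2.imread("pics/d_scene.png")[140:300,250:460];cv2.imwrite("pics/d_crop.png",cv2.resize(i,None,fx=3.5,fy=3.5))
```

```text
t 5.4 TCP in sill mm [10.2 -2.1  7.5] F(bin) [-3.1 -1.4  1. ] w 0.0928
tool axes in bin (cols x,y,z):
 [[ 0.641  0.768  0.   ]
 [ 0.768 -0.641 -0.   ]
 [ 0.     0.    -1.   ]]
finger -1 [-32.2  33.3   7.5]
finger 1 [ 52.6 -37.4   7.5]
scene [349 218  21  17 233] [-10.   33.3] [46.7 47.2] 77.9
```

View pics/d_crop.png

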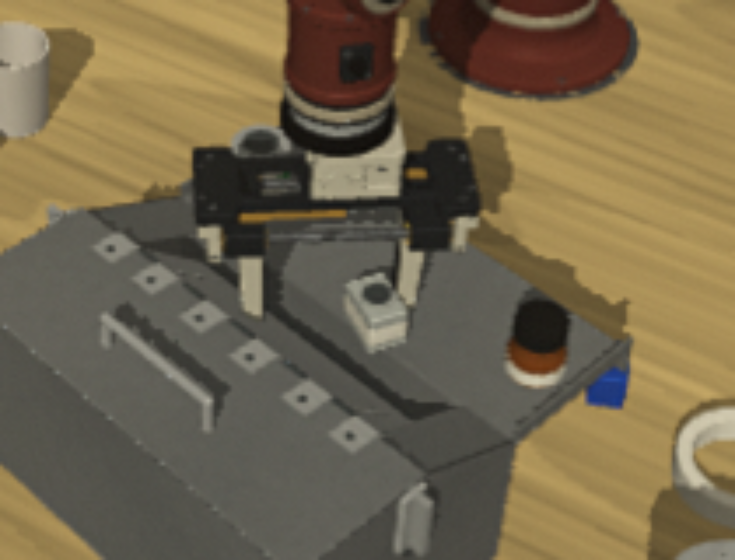

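The flap is well open and the tin, at (378,312), is at the sill and still ahead of its finger. I'll push another 16 mm and hold.

>>> send_rows([
  [0.26,0.31,0,0,0,0,9.3],
  [0.51,0.61,0,0,0,0,9.3],
  [0.77,0.92,0,0,0,0,9.3],
  [1.02,1.23,0,0,0,0,9.3],
  [1.02,1.23,0,0,0,0,9.3],
  [1.02,1.23,0,0,0,0,9.3],
  [1.02,1.23,0,0,0,0,9.3],
])

```text
clock: 6.38
tcp_pos: [0.5774, 0.0926, 0.1373]
orientation: [-2.987, -0.973, 0.001]
ft_force: [-3.7, 1.0, -0.2]
gripper_width: 0.0929
gripper_force: 1.7
```

Run:
```python
from bench import env,imaging
import h,cv2; h.rep("e",env,imaging)
i=cv2.imread("pics/e_scene.png")[140:300,250:460];cv2.imwrite("pics/e_crop.png",cv2.resize(i,None,fx=3.5,fy=3.5))
```

```text
t 6.38 TCP in sill mm [25.4 -2.   7.3] F(bin) [-3.8  0.  -0.2] w 0.0929
tool axes in bin (cols x,y,z):
 [[ 0.64   0.768 -0.001]
 [ 0.768 -0.64  -0.   ]
 [-0.001 -0.001 -1.   ]]
finger -1 [-17.   33.3   7.4]
finger 1 [ 67.8 -37.3   7.3]
scene [358 219   8  10  38] [-10.1  35.9] [11.4 22.3] 7.3
```

View pics/e_crop.png

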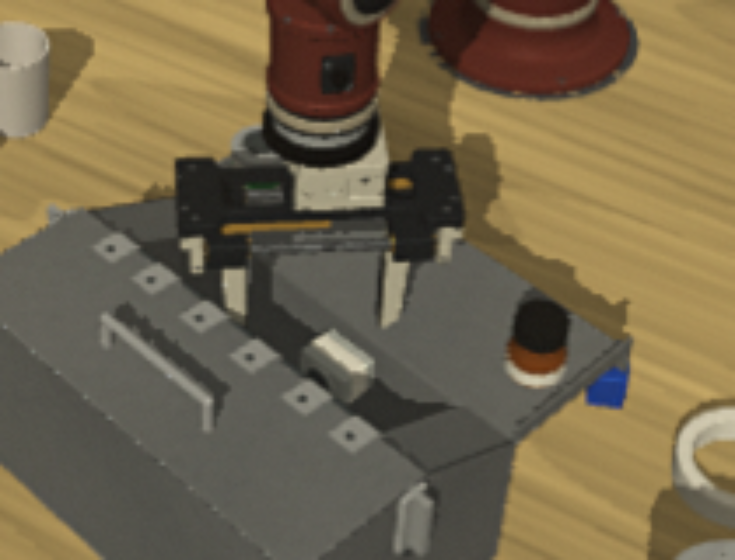

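The tin has tipped over the sill, at (340,365), and is either falling or leaning on the flap. I'll hold still and check.

>>> send_rows([
  [0,0,0,0,0,0,9.3],
  [0,0,0,0,0,0,9.3],
  [0,0,0,0,0,0,9.3],
])

```text
clock: 6.85
tcp_pos: [0.5776, 0.0925, 0.1376]
orientation: [-2.987, -0.973, 0.001]
ft_force: [-5.3, 1.2, -0.6]
gripper_width: 0.093
gripper_force: 1.8
```

Run:
```python
from bench import env,imaging
import h,cv2; h.rep("f",env,imaging)
i=cv2.imread("pics/f_scene.png")[170:270,290:400];cv2.imwrite("pics/f_crop.png",cv2.resize(i,None,fx=5,fy=5))
```

```text
t 6.85 TCP in sill mm [25.6 -2.   7.6] F(bin) [-5.4 -0.1 -0.6] w 0.093
tool axes in bin (cols x,y,z):
 [[ 0.64   0.768 -0.   ]
 [ 0.768 -0.64  -0.   ]
 [-0.    -0.    -1.   ]]
finger -1 [-16.8  33.3   7.6]
finger 1 [ 68.1 -37.4   7.6]
scene [358 219   8  10  35] [-10.   36.3] [10.7 20.8] 10.8
```

View pics/f_crop.png

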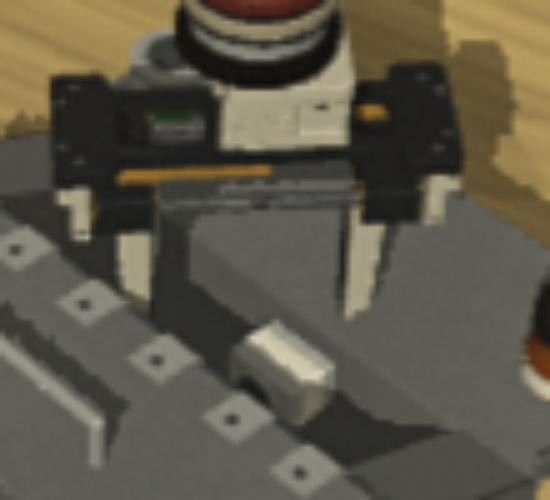

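Run:
```python
from bench import env,imaging
from h import *
c=imaging.read_camera("scene");t=np.deg2rad(-14.1);B=np.array([[np.cos(t),-np.sin(t),0],[np.sin(t),np.cos(t),0],[0,0,1]])
P=(cloud(c)-B@[.512,.2325,.130])@B*1000
for v in range(232,258,2):
    print(v,[tuple(P[v,u].round().astype(int).tolist()) for u in range(334,364,4)])
```

```text
232 [(3, -40, -42), (3, -25, -31), (5, -9, -18), (6, 6, -5), (1, 14, -3), (-4, 24, 1), (-5, 36, 9), (-20, 36, -1)]
234 [(2, -40, -50), (3, -24, -38), (4, -9, -26), (5, 5, -14), (4, 17, -6), (0, 27, -1), (-5, 36, 2), (-16, 40, -3)]
236 [(4, -38, -56), (6, -21, -41), (21, 6, -9), (11, 11, -13), (5, 19, -11), (4, 31, -2), (-2, 39, 0), (-8, 47, 1)]
238 [(5, -36, -61), (32, 3, -11), (24, 9, -12), (16, 15, -13), (8, 22, -14), (5, 32, -8), (1, 42, -3), (-6, 49, -3)]
240 [(2, -39, -73), (34, 6, -15), (29, 14, -12), (20, 20, -14), (13, 27, -13), (4, 32, -16), (5, 46, -5), (-2, 53, -4)]
242 [(3, -38, -80), (39, 10, -15), (33, 19, -13), (27, 26, -11), (16, 30, -16), (9, 37, -15), (5, 47, -11), (7, 61, 1)]
244 [(90, 46, 44), (42, 14, -18), (37, 23, -14), (31, 30, -13), (23, 37, -13), (18, 46, -10), (5, 47, -18), (5, 60, -8)]
246 [(97, 53, 47), (40, 12, -28), (42, 27, -14), (36, 35, -12), (27, 40, -15), (15, 43, -21), (5, 48, -24), (3, 59, -17)]
248 [(102, 58, 48), (94, 64, 47), (42, 28, -20), (39, 39, -14), (31, 44, -16), (16, 44, -27), (3, 47, -35), (5, 61, -22)]
250 [(105, 62, 47), (99, 68, 48), (40, 27, -30), (41, 41, -18), (32, 46, -21), (14, 44, -36), (6, 49, -38), (5, 62, -28)]
252 [(111, 68, 50), (103, 73, 48), (100, 82, 53), (39, 40, -28), (29, 44, -32), (3, 35, -59), (4, 49, -47), (3, 61, -39)]
254 [(114, 71, 48), (107, 77, 47), (102, 85, 50), (95, 90, 48), (28, 44, -40), (5, 37, -64), (4, 50, -54), (3, 62, -45)]
256 [(117, 74, 46), (110, 80, 45), (105, 87, 48), (98, 94, 48), (6, 25, -81), (4, 36, -73), (4, 50, -62), (6, 65, -48)]
```

The tin lies tipped below the sill with its top at z = -13 mm, propped between the sill wall and the flap's lower edge. The flap must be less open than I computed. I'll open it further in small steps.

>>> send_rows([
  [0.13,0.15,0,0,0,0,9.3],
  [0.26,0.31,0,0,0,0,9.3],
  [0.38,0.46,0,0,0,0,9.3],
  [0.51,0.61,0,0,0,0,9.3],
  [0.51,0.61,0,0,0,0,9.3],
  [0.51,0.61,0,0,0,0,9.3],
  [0.51,0.61,0,0,0,0,9.3],
])

```text
clock: 7.88
tcp_pos: [0.5817, 0.0915, 0.1361]
orientation: [-2.983, -0.971, 0.013]
ft_force: [-8.3, 3.0, -0.9]
gripper_width: 0.0932
gripper_force: 3.6
```

```bash
cat >> h.py <<'E'
def tinz(imaging):
    c=imaging.read_camera("scene");t=np.deg2rad(-14.1);B=np.array([[np.cos(t),-np.sin(t),0],[np.sin(t),np.cos(t),0],[0,0,1]])
    P=(cloud(c)-B@[.512,.2325,.130])@B*1000
    for v in range(236,256,4): print(v,[tuple(P[v,u].round().astype(int).tolist()) for u in range(334,364,4)])
    cv2.imwrite("pics/last.png",cv2.resize(c["frame"][170:270,290:400],None,fx=5,fy=5))
E
python3 - <<'E'
from bench import env,imaging
import h; s=env.read_state();print(s["clock"],s["ft_force"],s["tcp_pos"]);h.tinz(imaging)
E
```

```text
7.875 [-8.27083206  3.01404532 -0.93808226] [0.58172199 0.09150803 0.13614093]
236 [(7, -35, -51), (4, -23, -44), (3, -10, -35), (3, 3, -25), (3, 17, -14), (5, 32, -1), (-1, 40, 0), (-11, 44, -3)]
240 [(6, -36, -68), (4, -23, -59), (4, -8, -47), (5, 6, -36), (4, 19, -26), (2, 31, -18), (4, 45, -6), (-1, 54, -3)]
244 [(92, 48, 46), (2, -24, -76), (4, -8, -63), (6, 8, -48), (3, 19, -42), (5, 34, -28), (5, 47, -18), (6, 61, -7)]
248 [(99, 56, 45), (95, 64, 48), (4, -7, -78), (8, 11, -60), (3, 20, -57), (5, 35, -43), (6, 49, -31), (5, 61, -22)]
252 [(111, 68, 50), (105, 75, 51), (96, 78, 46), (5, 9, -79), (5, 22, -68), (4, 36, -58), (4, 49, -47), (5, 62, -36)]
```

The tin has dropped into the bin. Drawing back, then up.

>>> send_rows([
  [-0.64,-0.77,0,0,0,0,9.3],
  [-1.28,-1.54,-0.1,0,0,0,9.3],
  [-1.92,-2.3,-0.2,0,0,0,9.3],
  [-2.56,-3.07,-0.3,0,0,0,9.3],
  [-3.2,-3.84,-0.3,0,0,0,9.3],
  [-3.84,-4.61,-0.3,0,0,0,9.3],
  [-4.6,-5.5,-0.3,0,0,0,9.3],
  [-5.2,-6.2,-0.3,0,0,0,9.3],
  [-5.4,-6.5,-3,0,0,0,9.3],
  [-5.4,-6.5,-7,0,0,0,9.3],
  [-5.4,-6.5,-11,0,0,0,9.3],
  [-5.4,-6.5,-11,0,0,0,9.3],
])

```text
clock: 9.43
tcp_pos: [0.5051, 0.1114, 0.2503]
orientation: [2.987, 0.973, 0.01]
ft_force: [-0.1, -0.3, -0.9]
gripper_width: 0.0931
gripper_force: 0.0
```

>>> send_rows([
  [0,0,0,0,0,0,9.3],
  [0,0,0,0,0,0,9.3],
  [0,0,0,0,0,0,9.3],
  [0,0,0,0,0,0,9.3],
])

```text
clock: 9.93
tcp_pos: [0.5033, 0.1112, 0.2471]
orientation: [2.987, 0.973, -0.002]
ft_force: [0.2, -0.5, 0.0]
gripper_width: 0.0931
gripper_force: 0.0
```

Run:
```python
from bench import env,imaging
import h,cv2; h.rep("g",env,imaging)
i=cv2.imread("pics/g_scene.png")[140:300,250:460];cv2.imwrite("pics/g_crop.png",cv2.resize(i,None,fx=3.5,fy=3.5))
```

```text
t 9.93 TCP in sill mm [-50.9  -2.  117.1] F(bin) [ 0.4 -0.4  0. ] w 0.0931
tool axes in bin (cols x,y,z):
 [[ 0.64   0.768 -0.001]
 [ 0.768 -0.64  -0.001]
 [-0.001 -0.    -1.   ]]
finger -1 [-93.4  33.4 117.1]
finger 1 [ -8.5 -37.4 117.1]
```

View pics/g_crop.png

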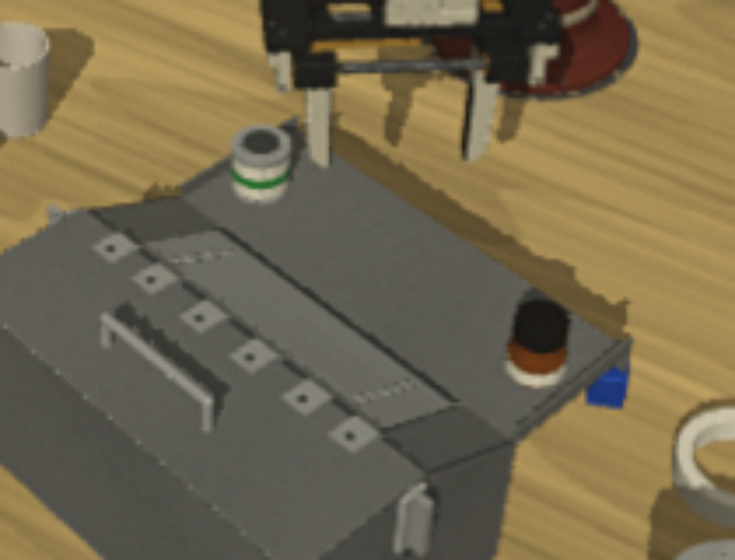

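The flap is shut, from (160,250) to (420,410). The tin is gone from the ledge, and the touch-up tin and jar stand where they were. I'm handing the job in.

```bash
python3 -c "
from bench import env
print(env.job_done())"
```

```text
the job is handed in; nothing more can be done
None
```

The tin dropped into the bin while a finger held the flap open, the flap shut behind it, the touch-up tin and jar still stand where they were, and the job is handed in (no verdict was returned).

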